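Load the discharge rack and hold the tester at the third click

ROBOT

A 6-joint arm with a two-finger parallel gripper is mounted at the origin on the work surface. World frame = base frame: x ahead of the robot, y to its left, z up, the work surface at z = 0. Lengths are in mm, angles in rad, forces in N, time in s.
With the tool pointing down it reaches from about 400 to 925 mm from the base axis. Payload 12.5 kg.
Tool frame: the origin (TCP) lies midway between the tips of the shut fingers; the grasp point (between the pads) lies 19 mm behind it (env.grip_depth is the distance from the TCP to the grasp point, in mm); z points along the fingers, y is the line along which they close (so a half turn about z gives the same grasp; the last joint's range is limited). The gripper opens to 95 mm and grips with 3 to 60 N. Pads are 20 mm wide; open, the fingers measure 119 mm over their backs; the gripper's body (75 mm by 180 mm) begins 59 mm behind the grasp point.
Start: joints at [-0.106, 0.491, 1.559, -0, 1.092, -0.106], TCP at [625.017, 0.021, 214.661] pointing down, gripper open.
Joint ranges: [-3.1, 3.1], [-0.84, 2.19], [0.05, 2.79], [-1.13, 4.28], [0.06, 2.93], [-2.69, 2.69]. Speed limits (rad/s): [2.22, 2.22, 2.79, 3.14, 3.14, 3.14].

INTERFACE

Orientations are given as [roll, pitch, yaw] about the fixed x, y, z axes, in that order (R = Rz(yaw) Ry(pitch) Rx(roll)).
In Python, from cell import monitor, viewer, order, env gives the robot as it stands.
- The arm moves only by the tool move_arm, never from a script. Its argument "moves" is one flat list of numbers, 4 for each row, row after row: the shift along the tool's x, y, z normalised to -1 to 1, where 1 is 0.15 m, then the turn about the tool's z normalised to -1 to 1, where 1 is pi/2 rad. A call has 1 to 10 rows; each row shifts and turns the commanded pose from where the row before left it, along the tool's axes as they then stand; what a row does not reach is not made up. A row lasts 1/8 s, in which the tool goes at most 62.5 mm and 10.7 degrees, less where a joint would pass 70% of its speed; a pose out of reach is approached as far as the arm can. A call with a number of a shift or a turn outside -1 to 1 is refused whole. A call with a gripper value outside its range is refused whole. "claw" is the finger opening in mm, from 0 to 95.1, set as the call begins (left out, the last holds). The fingers move at their own pace and stop on an object; the grip force is fixed at half the most. Time passes only in rows, so rows that do not move let the fingers close. It gives the time, the measured TCP pose, the force, the opening and the grip force at its end, in the units of the state.
- monitor.state(): the state, without advancing time (a new reading comes with each control period).
- viewer.read_camera(name): name is "scene" or "side" or "wrist"; returns the picture (400x640x3 uint8, red, green, blue); there is no depth.
- viewer.camera_info(name): a dict with "K" (3x3 intrinsics, pixels), "dist_coeffs" ([k1, k2, p1, p2, k3] as OpenCV has them; the pictures are not rectified), "camera_from_world" (4x4, takes a point from world to camera coordinates). Camera axes: x right, y down, z forward; pixel columns grow to the right and rows downward; lengths in mm; the calibration is good to about 2 mm. A picture is of the moment at which its call begins: read the wrist's pose just before it. camera_info takes no time and is no camera call; for the wrist camera it gives the pose at the moment of the call.
- order.job_done(): hands the job in; it is judged then, once.
The state is a dict: "t": time; "joints": joint angles; "qvel": joint speeds; "tau": joint torques, N m; "eef_pos": TCP position; "tcp_rot": TCP orientation; "ft_force": force on the tool from outside, world axes, zero at the start; "moment": the same for the moment, N m; "opening": opening from 0.0 (shut) to 1.0 (fully open); "grip_force": force on a finger pad.
Only numpy, scipy, OpenCV 4.12 (cv2) and the standard library are available. Lean on these libraries where they do the work, as an engineer would, in place of code of your own. Each camera call takes 0.05 s, during which the arm holds its last target. There are 200 camera calls.

TASK

Stand the two loose blue capacitors upright on the two empty brass pads of the grey rack, either one on either pad, so that the three make a neat row side by side. Then grip the red selector knob of the yellow tester, turn it clockwise three clicks to the third stop (the green dot) without going past it, and finish while still gripping it there: it springs back when let go. Leave the first capacitor and everything else on the bench where it is.

Things in the scene. Friction and masses are not known exactly. Their poses are not given: they have to be found in the camera images.
- cap_a: Blue can capacitor with a white band and bright top, upright cylinder 35 mm in diameter and 70 mm high, 0.1 kg, starts on the table. Origin: centre of its underside, z up. Same as cap_b.
- cap_b: The second loose capacitor, exactly like cap_a.
- cap_first: The same kind of capacitor, already standing on the rack's pad0. Leave it there.
- rack: Low grey discharge rack fixed to the table: a shelf 110 mm (its x) by 196 mm (its y) with its top 30 mm above the table. Origin: centre of its underside. Along the back edge (its +x) runs a strip 12 mm high above the shelf, 49 to 55 mm from the middle; ribs 3 mm thick and 6 mm high divide the shelf into three bays 57 mm wide, side by side along its y.
- pad0 (a point): Centre of the brass contact pad (40 mm disc, flush with the shelf) in the bay at the rack's +y end, on the shelf's surface; cap_first stands here.
- pad1 (a point): Centre of the middle brass pad, on the shelf's surface, 60 mm from pad0; empty.
- pad2 (a point): Centre of the brass pad at the rack's -y end, 60 mm from pad1; empty.
- tester: Yellow discharge tester with black top, fixed to the table, 150 (x) x 160 (y) x 60 mm high. Origin: centre of its underside, z up. The selector's axis is vertical through this origin. Six dots on a 43 mm circle round the knob mark rest and stops 1 to 5, rest towards the tester's -x; the third stop's dot is large and green.
- bar_mid (a point): Point on the knob's axis at a good height to grip, 100 mm above the table, in the red grip bar on top of the selector knob. The bar is centred on the axis, 46 mm long (this point's x), 16 mm thick (its y) and 42 mm high, from 74 to 116 mm above the table; it turns with the knob, and a white line on its -x half points at the dots. A black disc 48 mm across lies just beneath it.
- selector (a joint): Angle of the selector knob (rad): 0 at rest, when the bar lies along the tester's x; grows as the knob is turned clockwise seen from above. It clicks every 0.393 rad (22.5 degrees): third stop at 1.178, end of travel 1.963. A spring (0.06 N m at rest, 0.095 N m at the third stop) turns it back to rest when let go; the clicks are felt as a torque ripple of about 0.045 N m either way, too weak to keep it. At a stop the ripple passes through zero.
- tape: Black tape roll, ring 90 mm across, 22 mm high. Loose; not part of the job, leave it alone.
- screwdriver: Screwdriver lying flat. Loose; not part of the job, leave it alone.
- screw_jar: Clear jar with red lid, 64 mm across, 75 mm high. Loose; not part of the job, leave it alone.
- spray: Plain white spray can, 60 mm across, 120 mm high. Loose; not part of the job, leave it alone.
- board: Brown circuit board 120 x 160 mm with parts up to 25 mm high. Loose; not part of the job, leave it alone.
- meter: Orange hand multimeter, 140 x 75 x 32 mm, lying flat. Loose; not part of the job, leave it alone.
Not all that is in view belongs to the job. Leave any orange look-alike of the cap_first alone.

How it is judged:
By the outcome, as a careful person would: the job done as asked, in the order asked, and still so for the second after the job is handed in, while the arm keeps its last pose, push and grip.
It also fails if it takes over 66 s, if anything falls off the work surface, if the arm or the gripper's body presses on something with over 40 N, if the wrist force passes 120 N, or if a joint passes its speed limit or range.

## Working session

There is one attempt and no reset: what is moved stays moved. The work goes in short steps, Python scripts to look and compute and a tool call to move; the robot and the scene stay as the last step left them, time stands still between calls to the robot, and variables do not carry over. Pictures are saved under pics/ and viewed, at most 10 in all, crops included, and the job is handed in when it is done.

Besides the shell and the picture viewer there is one more tool, called after "Emit:" as name(argument=value, ...) on one line, values as JSON. move_arm: Moves the arm, as the interface text tells. Scaled input: -1 to 1 covers 0.15 m each way for a shift and pi/2 rad each way for a turn. Its arguments: {"type":"object","properties":{"moves":{"type":"array"},"claw":{"type":"number"}},"required":["moves"]}

```bash
mkdir -p pics; ls
python3 - <<'E'
from cell import monitor, viewer, order, env
import cv2,numpy as np
for n in ("scene","side"):
    im=viewer.read_camera(n); cv2.imwrite(f"pics/{n}0.png",im[:,:,::-1])
    c=viewer.camera_info(n); print(n,np.round(c["K"],1).tolist(),c["dist_coeffs"],np.round(c["camera_from_world"],3).tolist())
s=monitor.state(); print({k:np.round(v,3).tolist() for k,v in s.items()})
im=viewer.read_camera("wrist"); cv2.imwrite("pics/wrist0.png",im[:,:,::-1])
E
```

```text
pics
scene [[483.7, 0.0, 321.1], [0.0, 483.7, 193.1], [0.0, 0.0, 1.0]] [-0.03704031  0.          0.          0.          0.        ] [[-0.236, 0.972, 0.007, 90.536], [0.791, 0.196, -0.579, -400.955], [-0.564, -0.131, -0.815, 1724.673], [0.0, 0.0, 0.0, 1.0]]
side [[429.2, 0.0, 324.3], [0.0, 429.2, 202.2], [0.0, 0.0, 1.0]] [-0.11354684  0.          0.          0.          0.        ] [[-0.799, -0.601, 0.013, 477.052], [-0.396, 0.509, -0.764, 299.444], [0.453, -0.615, -0.645, 1125.365], [0.0, 0.0, 0.0, 1.0]]
{'t': 0.1, 'joints': [-0.106, 0.491, 1.559, 0.0, 1.092, -0.106], 'qvel': [-0.001, -0.002, -0.0, -0.0, 0.001, -0.0], 'tau': [0.002, -61.362, -25.86, 0.069, 0.047, -0.0], 'eef_pos': [624.782, 0.038, 214.138], 'tcp_rot': [-3.141, -0.0, 1.571], 'ft_force': [0.211, -0.62, 0.381], 'moment': [0.021, 0.036, 0.006], 'grip_force': 0.0, 'opening': 1.002}
```

View pics/scene0.png

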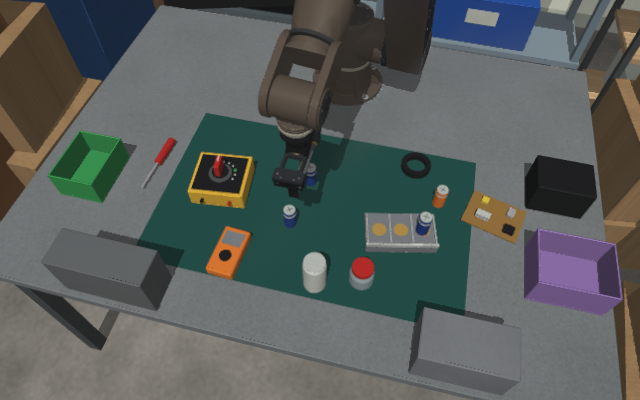

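View pics/side0.png

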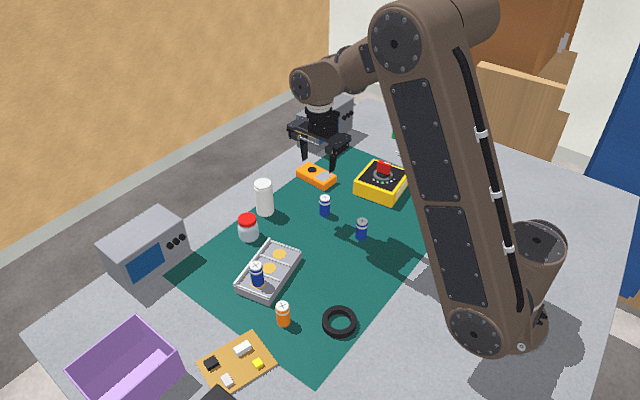

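Scene picture: the loose blue caps are at about (289,215) and (311,175). The third blue cap, at (425,222), stands on the rack, so it is cap_first. The orange look-alike is at (441,195). The empty brass pads are at (379,229) and (401,229), and the tester knob is at (219,172). Next I measure these and crop to confirm.

```bash
cat > h.py <<'E'
from cell import monitor, viewer, order, env
import cv2,numpy as np
def grab(n):
    c=viewer.camera_info(n); im=viewer.read_camera(n); return im,c
def ray(c,uv,z):
    p=cv2.undistortPoints(np.array([[uv]],float),np.array(c["K"]),np.array(c["dist_coeffs"]))[0,0]
    T=np.array(c["camera_from_world"]);R=T[:3,:3];o=-R.T@T[:3,3];d=R.T@np.array([p[0],p[1],1]);return o+d*(z-o[2])/d[2]
def proj(c,P):
    T=np.array(c["camera_from_world"]);return cv2.projectPoints(np.array(P,float).reshape(-1,3),cv2.Rodrigues(T[:3,:3])[0],T[:3,3],np.array(c["K"]),np.array(c["dist_coeffs"]))[0][:,0]
def blobs(im,lo,hi,amin=20):
    h=cv2.cvtColor(im,cv2.COLOR_RGB2HSV);m=cv2.inRange(h,np.array(lo),np.array(hi))
    n,l,s,c=cv2.connectedComponentsWithStats(m);return [(s[i,4],c[i].round(1).tolist(),s[i,:4].tolist(),l==i) for i in range(1,n) if s[i,4]>=amin]
E
python3 - <<'E'
from h import *
for n in("scene","side"):
    im,c=grab(n)
    print(n)
    for nm,lo,hi,z,am in(("blue",(108,120,40),(125,255,255),30,25),("brass",(12,70,120),(26,200,255),30,25),("red",(0,170,90),(6,255,255),116,25),("yel",(22,180,90),(30,255,255),40,100),("green",(45,150,100),(75,255,255),68,3)):
        for a,cc,bb,_ in blobs(im,lo,hi,am): 
            if cc[1]>90: print(nm,a,cc,bb,ray(c,cc,z).round())
    if n=="scene":
        cv2.imwrite("pics/crop1.png",cv2.resize(im[130:290,180:480],(800,427),interpolation=cv2.INTER_CUBIC)[:,:,::-1])
E
```

```text
scene
blue 85 [310.7, 180.2] [306, 175, 10, 11] [482.  -8.  30.]
blue 91 [290.1, 222.0] [284, 216, 12, 12] [637. -27.  30.]
blue 100 [421.5, 229.2] [416, 223, 14, 12] [572. 331.  30.]
brass 1385 [54.0, 130.1] [7, 78, 94, 96] [ 486. -861.   30.]
brass 611 [630.4, 102.5] [616, 79, 24, 62] [-106.  974.   30.]
brass 59 [592.9, 95.0] [589, 92, 10, 8] [-111.  848.   30.]
brass 1094 [219.5, 187.4] [188, 152, 65, 56] [ 572. -260.   30.]
brass 351 [622.0, 213.4] [604, 185, 36, 43] [382. 889.  30.]
brass 1548 [493.1, 215.4] [461, 190, 66, 53] [478. 524.  30.]
brass 127 [438.8, 200.4] [433, 192, 15, 16] [464. 368.  30.]
brass 89 [628.3, 207.7] [616, 195, 24, 25] [356. 909.  30.]
brass 147 [378.5, 229.0] [372, 223, 14, 13] [600. 215.  30.]
brass 143 [400.4, 229.4] [394, 224, 14, 12] [587. 275.  30.]
brass 953 [225.8, 256.4] [206, 226, 44, 54] [ 781. -164.   30.]
brass 933 [630.7, 360.6] [624, 293, 16, 107] [818. 862.  30.]
red 195 [164.9, 150.3] [155, 138, 20, 27] [ 541. -423.  116.]
red 90 [216.9, 166.6] [213, 156, 9, 21] [ 562. -257.  116.]
red 370 [362.6, 267.4] [352, 257, 22, 22] [770. 197. 
[... 481 characters left out ...]
5, 49] [ 530. -216.   30.]
brass 169 [310.4, 170.5] [298, 164, 31, 16] [ 782. -161.   30.]
brass 107 [278.9, 253.5] [273, 249, 13, 10] [600. 216.  30.]
brass 114 [268.7, 267.5] [263, 263, 13, 10] [587. 274.  30.]
brass 39 [258.1, 285.5] [251, 280, 15, 9] [566. 340.  30.]
brass 194 [631.8, 300.6] [618, 290, 22, 20] [-304. -237.   30.]
brass 2369 [237.5, 362.5] [195, 329, 83, 65] [447. 537.  30.]
red 135 [382.9, 167.3] [377, 160, 13, 15] [ 529. -233.  116.]
red 211 [246.7, 219.5] [238, 213, 18, 14] [704. 231. 116.]
yel 739 [375.5, 190.7] [353, 160, 53, 47] [ 527. -195.   40.]
green 7 [392.9, 136.7] [392, 135, 3, 4] [ 635. -497.   68.]
green 5 [382.2, 182.4] [381, 182, 3, 2] [ 516. -216.   68.]
```

View pics/crop1.png

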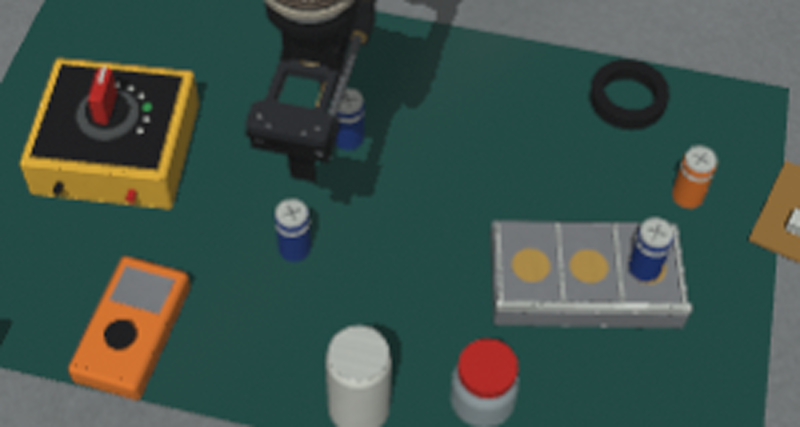

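The crop confirms two loose blue cans, crop (292,228) and (349,118). The third blue can is in the rack at (650,248), and the orange one at (695,177) is left alone. The pads measure 60.4 mm apart, which fits. Next is the wrist view for the near caps.

View pics/wrist0.png

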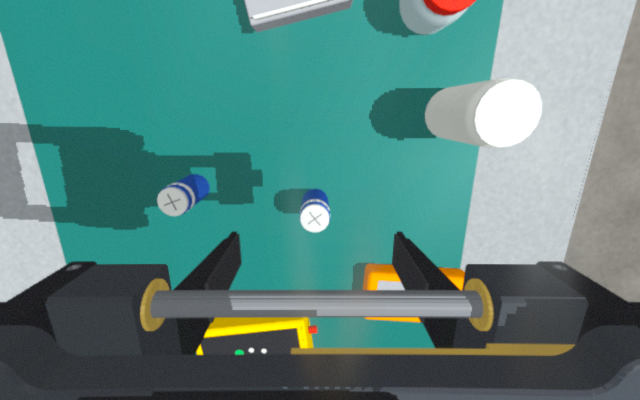

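Run:
```python
from h import *
im,c=grab("wrist");T=np.array(c["camera_from_world"]);print("cam at",(-T[:3,:3].T@T[:3,3]).round(),T[:3,:3].round(2).tolist(), np.round(c["K"],0).tolist())
for a,cc,bb,_ in blobs(im,(0,0,130),(180,60,255),150): print("white",a,cc,bb,ray(c,cc,70).round())
for a,cc,bb,_ in blobs(im,(108,120,40),(125,255,255),200): print("blue",a,cc,bb,ray(c,cc,40).round())
for n in("scene","side"):
    im,c=grab(n)
    for a,cc,bb,_ in blobs(im,(0,0,150),(180,40,255),15):
        r=ray(c,cc,70)
        if 400<r[0]<700 and -300<r[1]<400: print(n,a,cc,bb,r.round())
```

```text
cam at [625.  82. 384.] [[1.0, -0.0, -0.0], [0.0, -0.96, 0.29], [-0.0, -0.29, -0.96]] [[299.0, 0.0, 316.0], [0.0, 299.0, 201.0], [0.0, 0.0, 1.0]]
white 1559 [282.3, 9.1] [244, 0, 105, 28] [593. 169.  70.]
white 1252 [423.7, 17.0] [399, 0, 70, 35] [723. 162.  70.]
white 46485 [554.8, 140.5] [424, 0, 216, 301] [868.  50.  70.]
white 9194 [21.8, 199.4] [0, 34, 66, 268] [307. -12.  70.]
white 703 [172.1, 201.1] [157, 187, 31, 29] [467. -14.  70.]
white 668 [314.1, 217.9] [300, 204, 29, 29] [622. -34.  70.]
white 243 [389.7, 285.9] [377, 281, 28, 10] [ 712. -121.   70.]
white 4160 [359.9, 305.3] [229, 295, 243, 22] [ 678. -148.   70.]
blue 416 [196.5, 185.6] [178, 175, 31, 28] [483.  -4.  40.]
scene 70 [442.4, 189.3] [437, 185, 11, 9] [453. 369.  70.]
scene 67 [288.8, 209.5] [284, 205, 11, 10] [623. -33.  70.]
scene 85 [426.3, 216.6] [421, 212, 13, 10] [555. 335.  70.]
scene 30 [371.9, 243.2] [366, 240, 14, 5] [672. 206.  70.]
scene 129 [411.8, 244.2] [381, 240, 58, 7] [650. 308.  70.]
side 93 [323.2, 175.8] [315, 171, 17, 11] [ 694. -121.   70.]
side 63 [324.6, 197.4] [320, 194, 10, 8] [621. -31.  70.]
side 22 [324.0, 203.4] [319, 201, 11, 5] [604.  -6.  70.]
side 61 [361.6, 221.0] [357, 217, 11, 9] [465. -10.  70.]
side 258 [247.7, 233.3] [238, 224, 21, 18] [699. 239.  70.]
side 19 [361.4, 227.2] [356, 225, 11, 4] [450.  13.  70.]
side 1508 [268.0, 267.2] [233, 237, 69, 63] [563. 299.  70.]
side 119 [281.7, 305.4] [276, 300, 13, 12] [452. 371.  70.]
```

Three views agree on the loose caps: the far one is at (622,-33) and the near one at (466,-12), tops at 70 mm. I'll pick the far one first.

Emit:
move_arm(moves=[-0.22,-0.02,0.2,0,0,0,0.3,0,0,0,0.3,0,0,0,0.25,0,0,0,0.15,0,0,0,0.05,0,0,0,0,0,0,0,0,0], claw=95)

```text
t: 1.4
eef_pos: [622.6, -33.0, 28.3]
tcp_rot: [3.14, 0.0, 1.571]
ft_force: [0.5, -0.1, 0.7]
opening: 1.0
grip_force: 0.0
```

Emit:
move_arm(moves=[0,0,0,0,0,0,0,0,0,0,0,0,0,0,0,0,0,0,0,0,0,0,0,0], claw=20)

```text
t: 2.15
eef_pos: [622.1, -33.0, 27.1]
tcp_rot: [3.141, 0.0, 1.571]
ft_force: [0.2, -0.2, -0.5]
opening: 0.425
grip_force: 0.0
```

Emit:
move_arm(moves=[0,0,0,0,0,0,0,0,0,0,0,0,0,0,0,0])

```text
t: 2.65
eef_pos: [622.0, -33.0, 27.1]
tcp_rot: [3.142, 0.0, 1.571]
ft_force: [-0.5, -0.4, -0.6]
opening: 0.361
grip_force: 30.0
```

Emit:
move_arm(moves=[0,0,-0.1,0,0,0,-0.2,0,0,0,-0.3,0])

```text
t: 3.02
eef_pos: [621.5, -32.9, 118.2]
tcp_rot: [-3.14, -0.0, 1.571]
ft_force: [0.1, -0.2, -0.5]
opening: 0.366
grip_force: 30.0
```

Emit:
move_arm(moves=[0.2,-0.03,0,0,0.35,-0.04,0,0,0.35,-0.04,0,0,0.35,-0.04,0,0,0.35,-0.04,0,0,0.3,-0.04,0,0,0.15,0,0,-0.07,0,0,0,-0.07,0,0,0,0,0,0,0,0])

```text
t: 4.28
eef_pos: [587.6, 274.2, 117.7]
tcp_rot: [3.141, -0.0, 1.788]
ft_force: [0.8, 0.4, -0.9]
opening: 0.367
grip_force: 30.0
```

Run:
```python
from h import *
s=monitor.state();print(np.round(s["eef_pos"],1),np.round(s["tcp_rot"],3))
for n in("scene","side","wrist"):
    im,c=grab(n);cv2.imwrite(f"pics/{n}1.png",im[:,:,::-1])
    for a,cc,bb,m in blobs(im,(12,70,110),(26,200,255),40):
        r=ray(c,cc,30)
        if 540<r[0]<640 and 180<r[1]<360:print(n,"brass",a,cc,bb,r.round(1))
    for a,cc,bb,m in blobs(im,(0,0,150),(180,40,255),40):
        r=ray(c,cc,100)
        if 500<r[0]<640 and 150<r[1]<400: print(n,"white",a,cc,bb,r.round(1))
```

```text
[587.6 274.2 117.7] [ 3.141 -0.     1.788]
scene brass 146 [378.6, 229.0] [372, 223, 14, 13] [600.1 215.8  30. ]
scene brass 130 [400.4, 229.9] [394, 225, 14, 11] [588.6 274.7  30. ]
side brass 106 [279.0, 253.5] [273, 249, 13, 10] [600.  216.3  30. ]
side brass 114 [268.7, 267.5] [263, 263, 13, 10] [587.2 274.4  30. ]
side white 41 [263.2, 236.6] [260, 231, 9, 9] [631.2 241.7 100. ]
side white 1075 [266.4, 268.0] [233, 241, 69, 59] [545.2 321.5 100. ]
side white 43 [269.0, 276.7] [263, 272, 16, 9] [520.1 339.  100. ]
wrist brass 302 [312.3, 121.6] [293, 114, 46, 25] [568.3 343.8  30. ]
wrist brass 1033 [316.5, 200.2] [295, 185, 44, 32] [586.4 278.   30. ]
wrist white 16328 [320.4, 158.6] [249, 89, 139, 177] [578.4 325.7 100. ]
wrist white 344 [316.8, 247.3] [286, 240, 63, 26] [589.4 265.7 100. ]
wrist white 1721 [316.0, 274.1] [284, 255, 65, 36] [593.3 245.3 100. ]
wrist white 94 [340.0, 296.5] [317, 296, 47, 2] [614.2 231.3 100. ]
wrist white 277 [341.4, 303.2] [319, 300, 47, 10] [616.5 226.  100. ]
```

View pics/wrist1.png

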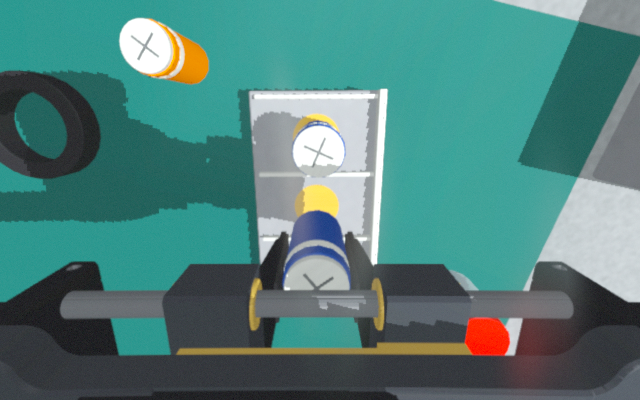

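The wrist view shows the held cap at (318,265) in line with the middle pad at (317,200) and cap_first at (319,150). The ribs are parallel to the image rows, so the yaw fits. Lowering now.

Emit:
move_arm(moves=[0,0,0.15,0,0,0,0.13,0,0,0,0.08,0,0,0,0.03,0,0,0,0.01,0,0,0,0,0,0,0,0,0])

```text
t: 5.3
eef_pos: [587.7, 274.6, 57.7]
tcp_rot: [3.141, -0.0, 1.791]
ft_force: [0.9, -0.6, -1.5]
opening: 0.364
grip_force: 30.0
```

Emit:
move_arm(moves=[0,0,0,0,0,0,0,0,0,0,0,0,0,0,0,0], claw=65)

```text
t: 5.8
eef_pos: [587.6, 274.5, 57.2]
tcp_rot: [3.141, 0.0, 1.791]
ft_force: [-0.2, 0.4, -0.2]
opening: 0.675
grip_force: 0.0
```

Emit:
move_arm(moves=[0,0,-0.2,0,0,0,-0.25,0,0,0,-0.17,0.07,0,0,0,0.07,-0.25,-0.1,0,0,-0.35,-0.15,0,0,-0.35,-0.15,0,0,-0.35,-0.15,0,0,-0.35,-0.15,0,0,-0.26,-0.11,0,0])

```text
t: 7.05
eef_pos: [465.0, -13.7, 150.4]
tcp_rot: [3.141, 0.0, 1.57]
ft_force: [1.1, -1.4, 0.9]
opening: 0.683
grip_force: 0.0
```

Emit:
move_arm(moves=[0,0,0,0,0,0,0,0], claw=95)

```text
t: 7.3
eef_pos: [466.4, -11.8, 150.3]
tcp_rot: [3.141, -0.0, 1.57]
ft_force: [0.2, 0.4, 0.2]
opening: 0.837
grip_force: 0.0
```

Run:
```python
from h import *
for n in("scene","side","wrist"):
    im,c=grab(n);cv2.imwrite(f"pics/{n}2.png",im[:,:,::-1])
    for a,cc,bb,m in blobs(im,(0,0,130),(180,60,255),25):
      if bb[2]<60:
        for z in (70,100):
          r=ray(c,cc,z)
          if z==100 and 540<r[0]<640 and 200<r[1]<400 or z==70 and 430<r[0]<500 and -50<r[1]<30: print(n,"white",a,cc,bb,z,r.round(1))
```

```text
scene white 48 [309.2, 168.7] [305, 165, 11, 8] 70 [471.9 -14.5  70. ]
side white 77 [361.7, 220.8] [356, 217, 12, 9] 70 [465. -11.  70.]
side white 25 [360.5, 226.9] [356, 224, 11, 5] 70 [453.1  13.7  70. ]
wrist white 94 [317.5, 191.3] [299, 187, 36, 15] 70 [467.2   2.9  70. ]
wrist white 1036 [316.2, 210.4] [298, 193, 37, 36] 70 [466.1 -14.5  70. ]
```

Emit:
move_arm(moves=[-0.01,0,0.25,0,0,0,0.27,0,0,0,0.2,0,0,0,0.08,0,0,0,0.02,0,0,0,0,0], claw=95)

```text
t: 8.2
eef_pos: [466.5, -13.4, 27.8]
tcp_rot: [3.141, 0.0, 1.571]
ft_force: [0.3, 0.3, 0.5]
opening: 0.999
grip_force: 0.0
```

Emit:
move_arm(moves=[0,0,0,0,0,0,0,0,0,0,0,0,0,0,0,0,0,0,0,0,0,0,0,0,0,0,0,0,0,0,0,0,0,0,0,0], claw=20)

```text
t: 9.32
eef_pos: [466.0, -13.5, 27.1]
tcp_rot: [3.142, 0.0, 1.571]
ft_force: [-0.1, 0.7, -0.3]
opening: 0.368
grip_force: 30.0
```

Run:
```python
from h import *
im,_=grab("scene");a=im[195:270,350:460]
b,_=grab("side");b=b[220:310,220:310]
cv2.imwrite("pics/c2.png",np.hstack([cv2.resize(a,(586,400),interpolation=cv2.INTER_CUBIC)[:,:400],cv2.resize(b,(400,400),interpolation=cv2.INTER_CUBIC)])[:,:,::-1])
```

```text
(no output)
```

View pics/c2.png

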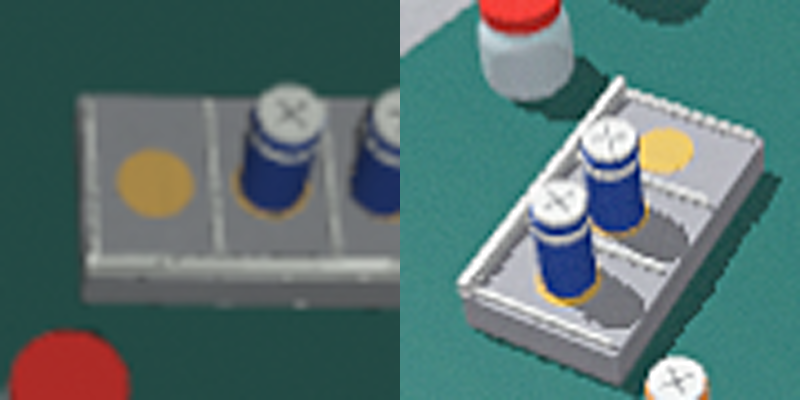

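The middle cap stands upright and centred on its pad, at crop (280,150) and (612,170). Now the second cap goes to pad2 at (600,216).

Emit:
move_arm(moves=[0,0,-0.1,0,0,0,-0.2,0,0,0,-0.3,0,0.25,0.14,0,0,0.35,0.2,0,0,0.35,0.2,0,0,0.35,0.2,0,0,0.23,0.153,0,0,0,0,0,-0.07,0,0,0,-0.07])

```text
t: 10.68
eef_pos: [599.6, 216.6, 116.5]
tcp_rot: [-3.14, 0.0, 1.795]
ft_force: [0.1, -0.0, -1.2]
opening: 0.363
grip_force: 30.0
```

Emit:
move_arm(moves=[0,0,0,0,0,0,0,0])

```text
t: 10.92
eef_pos: [599.9, 215.9, 117.0]
tcp_rot: [-3.141, 0.0, 1.788]
ft_force: [-0.1, -0.4, -2.6]
opening: 0.364
grip_force: 30.0
```

Run:
```python
from h import *
for n in("scene","wrist"):
    im,c=grab(n)
    for a,cc,bb,m in blobs(im,(0,0,140),(180,60,255),40):
        r=ray(c,cc,100)
        if bb[2]<65 and 540<r[0]<640 and 200<r[1]<400: print(n,"white",a,cc,bb,r.round(1))
    for a,cc,bb,m in blobs(im,(12,70,110),(26,200,255),40):
        r=ray(c,cc,30)
        if 540<r[0]<640 and 180<r[1]<360:print(n,"brass",a,cc,bb,r.round(1))
```

```text
scene white 47 [407.1, 216.7] [404, 212, 7, 10] [588.3 282.6 100. ]
scene brass 132 [378.6, 229.6] [372, 225, 14, 11] [602.  216.1  30. ]
wrist brass 80 [299.2, 75.8] [292, 62, 22, 26] [563.  317.5  30. ]
wrist brass 144 [316.7, 119.1] [296, 114, 43, 15] [583.7 288.3  30. ]
wrist brass 1027 [317.6, 200.6] [296, 185, 44, 33] [599.7 219.6  30. ]
```

Emit:
move_arm(moves=[0,0,0.15,0,0,0,0.13,0,0,0,0.08,0,0,0,0.03,0,0,0,0.007,0,0,0,0,0,0,0,0,0])

```text
t: 11.9
eef_pos: [600.2, 216.1, 58.1]
tcp_rot: [3.141, 0.0, 1.791]
ft_force: [-0.4, 0.1, -1.0]
opening: 0.365
grip_force: 30.0
```

Emit:
move_arm(moves=[0,0,0,0,0,0,0,0,0,0,0,0,0,0,0,0], claw=65)

```text
t: 12.4
eef_pos: [600.0, 216.0, 57.6]
tcp_rot: [3.141, 0.0, 1.791]
ft_force: [-0.7, 0.6, 0.1]
opening: 0.677
grip_force: 0.0
```

Emit:
move_arm(moves=[0,0,-0.2,0,0,0,-0.3,0,0,0,-0.3,0.07,0,0,-0.2,0.07,0,0,0,0,-0.3,-0.03,0,0,-0.3,-0.03,0,0,-0.3,-0.03,0,0])

```text
t: 13.4
eef_pos: [585.7, 79.8, 206.3]
tcp_rot: [-3.14, 0.0, 1.573]
ft_force: [0.2, -0.8, 0.0]
opening: 0.682
grip_force: 0.0
```

Run:
```python
from h import *
c={}
a,ca=grab("scene");b,cb=grab("side");w,cw=grab("wrist")
cv2.imwrite("pics/side4.png",b[:,:,::-1]);cv2.imwrite("pics/w4.png",w[:,:,::-1])
A=cv2.resize(a[135:215,175:265],(450,400),interpolation=cv2.INTER_CUBIC)
B=cv2.resize(a[195:265,355:445],(340,264),interpolation=cv2.INTER_CUBIC);B=np.vstack([B,np.zeros((136,340,3),np.uint8)])
cv2.imwrite("pics/c4.png",np.hstack([A,B])[:,:,::-1])
```

```text
(no output)
```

View pics/c4.png

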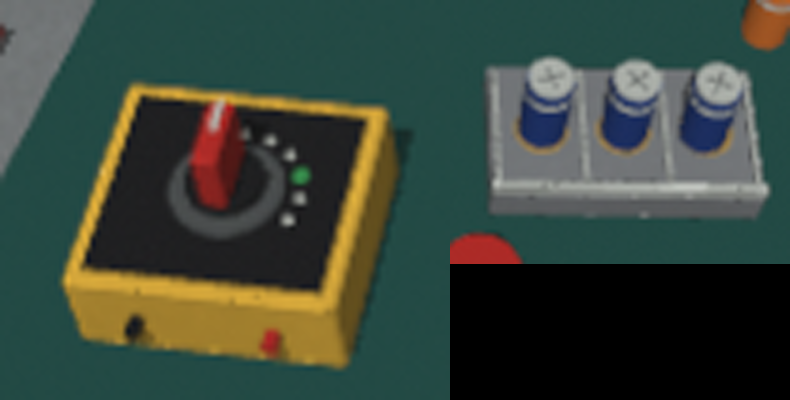

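All three caps stand in a neat row. The tester's top corners in the crop are (132,85), (390,108), (335,308) and (66,282). The bar is at (217,155) and the green dot at (302,177).

Run:
```python
from h import *
c=viewer.camera_info("scene")
P=np.array([ray(c,(175+u/5,135+v/5),60)[:2] for u,v in((132,85),(390,108),(335,308),(66,282))])
print(P.round(),"centre",P.mean(0).round(1))
for i in range(4):
    d=P[(i+1)%4]-P[i];print(np.linalg.norm(d).round(),np.degrees(np.arctan2(d[1],d[0])).round(1))
print("green",ray(c,(175+302/5,135+177/5),61).round(1))
print("bar top ends",ray(c,(175+220/5,135+103/5),116).round(1),ray(c,(175+217/5,135+150/5),116).round(1))
```

```text
[[ 480. -347.]
 [ 460. -191.]
 [ 606. -175.]
 [ 626. -329.]] centre [ 543.2 -260.4]
158.0 97.4
147.0 6.2
155.0 -82.7
147.0 -172.8
green [ 523.  -223.8   61. ]
bar top ends [ 522.7 -265.1  116. ] [ 555.3 -254.6  116. ]
```

Tester: centre is about (543,-260), yaw about 7°, and the sides come out at 157x147 mm. The green dot lies within 1 mm of where it should be. Moving above it.

Emit:
move_arm(moves=[-0.3,-0.04,0,0,-0.35,-0.05,0,0,-0.35,-0.05,0,0,-0.35,-0.05,0,0,-0.35,-0.05,0,0,-0.3,-0.05,0,0,-0.2,0,0,0,-0.05,0,0,0], claw=95)

```text
t: 14.55
eef_pos: [543.1, -257.1, 206.6]
tcp_rot: [-3.141, -0.001, 1.571]
ft_force: [0.3, -0.1, 0.1]
opening: 0.993
grip_force: 0.0
```

Emit:
move_arm(moves=[0,0,0,-0.108,0,0,0,-0.108,0,0,0,-0.108,0,0,0,-0.108,0,0,0,-0.108,0,0,0,-0.108,0,0,0,-0.108,0,0,0,-0.108,0,0,0,-0.108,0,0,0,-0.108])

```text
t: 15.8
eef_pos: [543.4, -254.8, 207.1]
tcp_rot: [3.141, -0.0, -3.008]
ft_force: [0.0, -0.1, 0.3]
opening: 1.001
grip_force: 0.0
```

Emit:
move_arm(moves=[0,0,0,0,0,0,0,0])

```text
t: 16.05
eef_pos: [543.2, -255.6, 207.3]
tcp_rot: [3.141, -0.0, -3.019]
ft_force: [-0.5, -0.7, -0.4]
opening: 0.997
grip_force: 0.0
```

Run:
```python
from h import *
s=monitor.state();print(np.round(s["joints"],2),np.round(s["eef_pos"],1),np.round(s["tcp_rot"],3))
im,c=grab("wrist");cv2.imwrite("pics/w5.png",im[:,:,::-1])
for nm,lo,hi,z,am in(("red",(0,170,90),(6,255,255),116,100),("green",(45,150,100),(75,255,255),61,20)):
    for a,cc,bb,m in blobs(im,lo,hi,am):
        box=cv2.minAreaRect(np.argwhere(m)[:,::-1].astype(np.float32))
        print(nm,a,cc,bb,ray(c,cc,z).round(1),[np.round(v,1) for v in box])
print("expected axis px z116,z61",proj(c,[(543,-260,116),(543,-260,61)]).round())
```

```text
[-0.55  0.46  1.63  0.    1.05 -2.24] [ 543.2 -255.6  207.3] [ 3.141 -0.    -3.019]
red 2309 [123.3, 88.3] [110, 42, 27, 96] [ 464.  -424.3  116. ] [array([123. ,  89.5]), array([95., 26.]), np.float64(90.0)]
red 729 [307.5, 198.8] [299, 170, 18, 56] [ 538.6 -265.5  116. ] [array([307.5, 197.5]), array([55., 17.]), np.float64(90.0)]
green 7964 [24.5, 195.8] [0, 112, 60, 172] [ 589.  -568.8   61. ] [array([ 29.5, 197.5]), array([171.,  59.]), np.float64(90.0)]
green 84 [345.5, 173.2] [341, 168, 10, 11] [ 521.4 -227.9   61. ] [array([345.5, 173. ]), array([10.,  9.]), np.float64(90.0)]
expected axis px z116,z61 [[313. 204.]
 [313. 189.]]
```

View pics/w5.png

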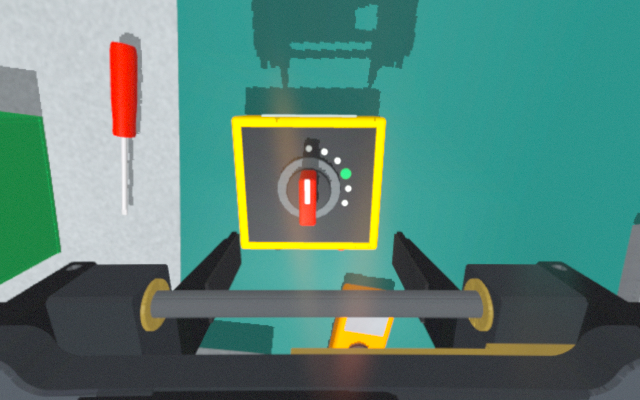

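The wrist view shows the bar upright at column 307, so the yaw fits. The finger midpoint is at column 317, so the tool must go about 7–9 mm to tester -y. Going lower and checking again.

Emit:
move_arm(moves=[0.007,-0.05,0.15,0,0,0,0.2,0,0,0,0.13,0,0,0,0,0,0,0,0,0,0,0,0,0])

```text
t: 16.85
eef_pos: [543.2, -264.2, 136.6]
tcp_rot: [-3.141, 0.001, -3.016]
ft_force: [0.8, 0.1, 1.3]
opening: 0.998
grip_force: 0.0
```

Run:
```python
from h import *
s=monitor.state();p=np.array(s["eef_pos"]);y=s["tcp_rot"][2];print(p.round(1),np.round(s["tcp_rot"],3))
im,c=grab("wrist");cv2.imwrite("pics/w6.png",im[:,:,::-1])
tx=np.array([np.cos(y),np.sin(y)]);ty=np.array([np.sin(y),-np.cos(y)])
print("TCP px",proj(c,p),"axis at z116",proj(c,(p[0],p[1],116)))
for a,cc,bb,m in blobs(im,(0,170,90),(6,255,255),300):
    print("red",a,cc,bb); 
    if 270<cc[0]<360:
        for v in range(bb[1],bb[1]+bb[3],10):
            u=np.flatnonzero(m[v]);w=ray(c,(u.mean(),v),116)[:2]-p[:2];print(v,u.min(),u.max(),(w@tx).round(1),(w@ty).round(1))
for a,cc,bb,m in blobs(im,(45,150,100),(75,255,255),20): 
    w=ray(c,cc,61);print("green",cc,w.round(1))
    R=43;th=1.178
S,cs=grab("side")
for a,cc,bb,m in blobs(S,(45,150,100),(75,255,255),3): print("side green",cc,ray(cs,cc,61).round(1))
```

```text
[ 543.2 -264.2  136.6] [-3.141e+00  1.000e-03 -3.016e+00]
TCP px [[318.22616221 249.31570653]] axis at z116 [[318.07302696 235.96106818]]
red 3905 [84.5, 82.5] [65, 24, 38, 120]
red 1314 [316.6, 226.8] [306, 188, 23, 75]
188 316 320 34.1 -0.1
198 307 327 27.3 -0.8
208 306 328 20.3 -0.6
218 306 328 13.2 -0.6
228 306 327 5.9 -0.8
238 306 326 -1.5 -1.4
248 306 327 -9.1 -1.1
258 306 327 -16.8 -1.1
green [363.2, 191.0] [ 521.3 -228.2   61. ]
green [5.3, 250.8] [ 615.3 -534.1   61. ]
side green [398.5, 137.6] [ 619.6 -515.3   61. ]
side green [382.2, 182.4] [ 520.2 -224.5   61. ]
```

View pics/w6.png

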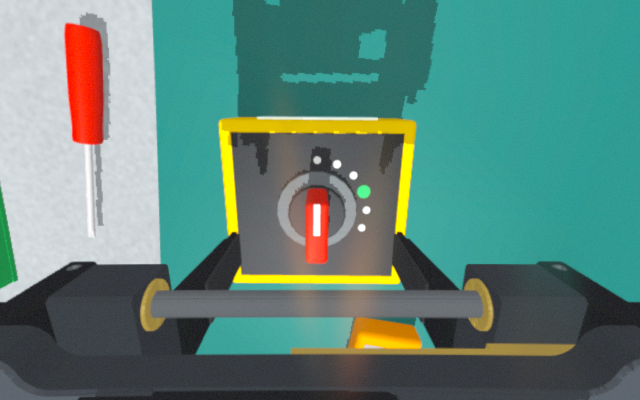

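The bar at column 316.6 is within 1 mm of the finger midline at 318. Its far end puts the axis about 2 mm along tool +x. Descending to grip.

Emit:
move_arm(moves=[0.01,-0.005,0.12,0,0,0,0.14,0,0,0,0.08,0,0,0,0.025,0,0,0,0,0,0,0,0,0])

```text
t: 17.7
eef_pos: [541.8, -265.1, 81.5]
tcp_rot: [-3.141, 0.001, -3.016]
ft_force: [-0.1, -0.0, -0.1]
opening: 1.0
grip_force: 0.0
```

Emit:
move_arm(moves=[0,0,0,0,0,0,0,0,0,0,0,0,0,0,0,0,0,0,0,0,0,0,0,0,0,0,0,0,0,0,0,0,0,0,0,0,0,0,0,0], claw=5)

```text
t: 18.95
eef_pos: [541.4, -264.5, 80.8]
tcp_rot: [3.141, -0.0, -3.016]
ft_force: [-0.1, 4.0, 1.9]
opening: 0.167
grip_force: 30.0
```

Emit:
move_arm(moves=[0,0,0,0,0,0,0,0,0,0,0,0])

```text
t: 19.32
eef_pos: [541.4, -264.6, 80.9]
tcp_rot: [3.141, -0.0, -3.016]
ft_force: [-0.4, 5.6, 1.7]
opening: 0.169
grip_force: 30.0
```

Emit:
move_arm(moves=[0,0.003,0,0.04,0,0,0,0.06,0,0,0,0.06,0,0,0,0.06,0,0,0,0.06,0,0,0,0.06,0,0,0,0.06,0,0,0,0.06,0,0,0,0.06,0,0,0,0.06])

```text
t: 20.58
eef_pos: [541.8, -263.4, 80.8]
tcp_rot: [3.14, -0.001, 2.354]
ft_force: [5.3, 11.6, 1.8]
opening: 0.167
grip_force: 30.0
```

Emit:
move_arm(moves=[0,0,0,0.06,0,0,0,0.05,0,0,0,0.03,0,0,0,0.02,0,0,0,0.01,0,0,0,0,0,0,0,0,0,0,0,0])

```text
t: 21.58
eef_pos: [542.1, -263.1, 80.9]
tcp_rot: [3.14, -0.001, 2.09]
ft_force: [5.4, 12.2, 2.6]
opening: 0.166
grip_force: 30.0
```

Run:
```python
from h import *
s=monitor.state();print({k:np.round(s[k],3).tolist() for k in("joints","eef_pos","tcp_rot","ft_force","moment","grip_force","opening")})
for n in("scene","side","wrist"):
    im,c=grab(n);cv2.imwrite(f"pics/{n}7.png",im[:,:,::-1])
    for nm,lo,hi in(("red",(0,170,90),(6,255,255)),("green",(45,150,100),(75,255,255))):
        for a,cc,bb,m in blobs(im,lo,hi,3):
            r=ray(c,cc,116 if nm=="red" else 61)
            if abs(r[0]-541)<60 and abs(r[1]+264)<60: print(n,nm,a,cc,bb,r.round(1))
```

```text
{'joints': [-0.562, 0.618, 1.742, 0.002, 0.781, -1.083], 'eef_pos': [542.109, -263.14, 80.873], 'tcp_rot': [3.14, -0.001, 2.09], 'ft_force': [5.411, 12.191, 2.558], 'moment': [2.29, -1.074, 0.124], 'grip_force': 29.991, 'opening': 0.166}
side red 67 [383.3, 167.9] [381, 159, 6, 17] [ 525.7 -230.4  116. ]
side green 6 [382.0, 182.5] [381, 182, 3, 2] [ 520.5 -223.6   61. ]
wrist red 1808 [316.8, 250.3] [301, 214, 32, 76] [ 534.  -250.2  116. ]
wrist green 231 [317.2, 176.2] [309, 168, 17, 17] [ 521.7 -227.8   61. ]
```

View pics/wrist7.png

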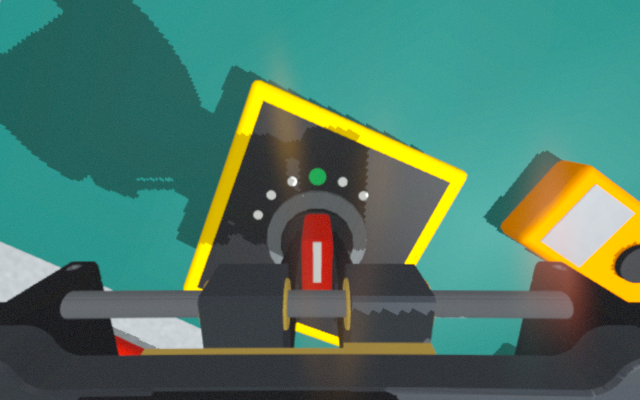

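The white line at column 317 points straight at the green dot at (317,176). The measured turn is 1.177 rad and the grip holds at 30 N. Handing in.

```bash
python3 -c "
from cell import order
print(order.job_done())"
```

```text
the job is handed in; nothing more can be done
None
```

I stood both loose capacitors on the empty pads in a neat row with the first, turned the selector to the third stop (1.177 rad measured), and handed in at about 22 s with the knob still gripped.

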